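# Candle end into the bee-proof wax box

## Task

Put the burnt-down candle end into the wooden wax box for remelting: keep hold of it while you push it, foot first, well down through the sprung flap in the top of the box, then let go so that it falls inside and the flap closes behind it. Leave the new tall candle standing where it is.

Things in the scene. Friction and masses are not known exactly. Their poses are not given: they have to be found in the camera images.
- candle_end_mid (a point): Centre (half-way up) of the candle end: a plain round yellow beeswax pillar, 42 mm in diameter and 105 mm tall, about 140 g, standing upright and loose on the table; its z axis points up. It is the only candle with a burnt-out hollow (16 mm deep, rim 4 mm thick) and a short black wick in its flat top; the other candles have pointed or domed tops. Its neighbours stand at least 115 mm away, centre to centre, and are up to 162 mm tall with the wick.
- flap_mouth (a point): Centre of the square opening in the top of the wax box, at the height of the box's upper face (220 mm above the table). The box is fixed, of wood with a clear pane on its +x side, 180 x 180 mm outside, walls, top and floor 8 mm thick, otherwise empty. The opening is 90 x 90 mm with its sides along this point's x and y; z points up. It is closed by an aluminium flap, hinged along the opening's +x edge, that swings down into the box; its hinge knuckles stand 6 mm above the top.
- flap (a joint): Opening angle of the flap in rad: 0 shut, level with the box top; 1.45 hanging nearly straight down inside. A weak spring shuts it (about 0.5 N starts it, under 2 N opens it fully). It is 84 mm long, 4 mm thick. The candle end with its foot 55 mm below the box top opens it to about 1.2 rad and slides into the box when let go; with its foot only about 25 mm in, it can jam.
- new_candle_mid (a point): Centre (half-way up) of the new tall candle, to be left alone: 42 mm in diameter, 150 mm tall, domed top with a white wick, standing loose on the table; z up.
Not all that is in view belongs to the job. What is shaped like the part that bears candle_end_mid but purple is not meant.

How it is judged:
By the outcome, as a careful person would: the job done as asked, in the order asked, and still so for the second after the job is handed in, with the robot touching nothing.
It also fails if it takes over 38 s, if anything falls off the work surface, if the arm or the gripper's body presses on something with over 40 N, if the wrist force passes 120 N, or if a joint passes its speed limit or range.

## Robot

A 6-joint arm with a two-finger parallel gripper is mounted at the origin on the work surface. World frame = base frame: x ahead of the robot, y to its left, z up, the work surface at z = 0. Lengths are in m, angles in rad, forces in N, time in s.
With the tool pointing down it reaches from about 0.25 to 0.8 m from the base axis. Payload 8.5 kg.
Tool frame: the origin (TCP) lies at the very end of the fingers, on their centre line; the grasp point (between the pads) lies 19 mm behind it; z points along the fingers, y is the direction in which the jaws open and shut (so a half turn about z gives the same grasp; the last joint's range is limited). The gripper opens to 85 mm and grips with 20 to 120 N. Pads are 22 mm wide; open, the fingers measure 114 mm over their backs; the gripper's body (76 mm by 85 mm) begins 54 mm behind the grasp point. The pads swing forward as they close: fully open they stand 13 mm farther back than shut.
Start: joints at [1.321, 0.238, -0.013, 1.319, 0, 1.571], TCP at [0.13, 0.509, 0.198] pointing down, gripper open.
Joint ranges: [-2.66, 2.66], [-1.03, 1.9], [-1.14, 1.46], [-1.82, 2.27], [-1.45, 1.34], [-3.14, 3.14]. Speed limits (rad/s): [2.22, 2.22, 2.79, 3.14, 3.14, 3.14].

## Interface

Orientations are given as a unit quaternion [x, y, z, w].
In Python, from workcell import ctrl, cams gives the robot as it stands. The module is installed in compiled form; this text tells all that it offers. Calls block until the motion is done:
- ctrl.goto(position, orientation): joint-space move of the TCP to a pose.
- ctrl.move_linear(position, orientation=None, velocity=0.15, guard=None): straight line of the TCP; orientation=None keeps the orientation; velocity is the mean speed in m/s. With guard (N) it stops when the force on the tool has changed by that much, and returns True; else False.
- ctrl.movej(angles): joint-space move.
- ctrl.gripper_open() and ctrl.clamp(squeeze=None): open the fingers fully, or close them until they stop; squeeze is the grip in N (None keeps the last).
- ctrl.pause(seconds).
- ctrl.inverse_kinematics(position, orientation): joint angles nearest the present ones, or None.
- cams.capture(name): name is "scene" or "top" or "wrist"; returns a dict with "img" (384x512x3 uint8, red, green, blue), "z_map" (384x512 float32, m along the optical axis (not along the pixel's ray), 0 where there is no reading), "fx", "fy", "cx", "cy" (pixels), "rvec" (rotation vector, rad) and "tvec" (3), from world to camera coordinates, as OpenCV has them; the wrist camera has in their place "tool_from_camera" (4x4, takes a point from camera to tool coordinates, whose origin is the TCP and whose axes are the flange's). Camera axes: x right, y down, z forward; pixel columns grow to the right and rows downward; lengths in m; the calibration is good to about 2 mm. A picture is of the moment at which its call begins: read the wrist's pose just before it.
A pose or a line that the arm cannot do raises ctrl.Unreachable and nothing moves.
- ctrl.sign_off(): hands the job in, once; it reports no verdict.
Trained networks look in a picture, given as the dict that the camera call returned (one of the last four; its "shot" number tells which), for a name from the list of things; names that differ only in an ending like _2 or _b are one class to them, and where a whole thing is asked for, a point or a joint stands for the part that bears it (a point fixed in the world has none). Each returns a list of dicts, best first, with "conf" (0 to 1); they miss things now and then, are a little off and sometimes report something else, mostly with a low value. They report only what shows in the picture. A call takes as long as a camera call. They do not tell look-alikes from the thing itself.
- cams.recognise(thing, picture): "position" ([row, column] in pixels, amid what is visible of it).
- cams.trace(thing, picture): "mask" (384x512 bool, what is visible of it) and "position" ([row, column] in pixels, amid what is visible of it).
- cams.pinpoint(thing, picture): "position" ([row, column] in pixels: a listed point, or the origin of a listed thing).
Readings, each from a call of its own:
- ctrl.get_t(): time.
- ctrl.get_q(): joint angles.
- ctrl.get_qd(): joint speeds.
- ctrl.get_joint_efforts(): joint torques, N m.
- ctrl.get_tool_pos(): TCP position.
- ctrl.get_eef_rot(): TCP orientation.
- ctrl.get_ft_force(): force on the tool from outside, world axes, zero at the start.
- ctrl.get_ft_torque(): the same for the moment, N m.
- ctrl.get_gripper_width(): opening from 0.0 (shut) to 1.0 (fully open).
Only numpy, scipy, OpenCV 4.12 (cv2) and the standard library are available. Lean on these libraries where they do the work, as an engineer would, in place of code of your own. Each camera call takes 0.05 s, during which the arm holds its last target.

## Working session

There is one attempt and no reset: what is moved stays moved. The work goes in short steps, each a Python script; the robot and the scene stay as the last script left them, time stands still between calls to the robot, and variables do not carry over. Pictures are saved under pics/ and viewed, and the job is handed in when it is done.

```bash
mkdir -p pics
cat > h.py <<'E'
import numpy as np, cv2
from workcell import ctrl, cams
def T(p):
    R=cv2.Rodrigues(np.array(p["rvec"],float))[0]; return R,np.array(p["tvec"],float).ravel()
def cloud(p):
    z=p["z_map"]; v,u=np.mgrid[:z.shape[0],:z.shape[1]]
    c=np.stack([(u-p["cx"])/p["fx"]*z,(v-p["cy"])/p["fy"]*z,z],-1)
    R,t=T(p); w=(c-t)@R; w[z==0]=np.nan; return w
def save(p,n): cv2.imwrite("pics/"+n,p["img"][...,::-1])
E
python3 - <<'E'
from h import *
print(ctrl.get_t(),ctrl.get_eef_rot())
for c in("scene","top"):
    p=cams.capture(c); save(p,c+"0.png"); w=cloud(p); np.save(c+"w.npy",w)
    R,t=T(p); print(c,"cam at",-R.T@t)
    for th in("candle_end_mid","new_candle_mid","flap_mouth"):
        for r in cams.pinpoint(th,p):
            v,u=map(int,np.round(r["position"])); print(th,r["conf"],v,u,w[min(v,383),min(u,511)].round(3))
    for th in("candle_end_mid","new_candle_mid","flap"):
        for r in cams.trace(th,p):
            m=r["mask"]; q=w[m]; q=q[~np.isnan(q[:,0])]
            print(" tr",th,r["conf"],np.round(r["position"]),m.sum(),np.percentile(q,[2,50,98],axis=0).round(3).tolist(), p["img"][m].mean(0).round())
print(ctrl.get_t())
E
```

```text
0.0 [ 1.24550972e-01  9.92212946e-01 -7.20386971e-04 -7.83623492e-05]
scene cam at [ 1.45708564 -0.01444715  0.80036301]
candle_end_mid 0.9 225 339 [0.624 0.242 0.063]
candle_end_mid 0.87 205 372 [0.565 0.341 0.073]
candle_end_mid 0.71 248 337 [0.705 0.22  0.064]
new_candle_mid 0.75 222 285 [0.634 0.106 0.091]
flap_mouth 0.77 172 118 [ 0.576 -0.275  0.219]
 tr candle_end_mid 0.78 [248. 340.] 739 [[0.676, 0.213, 0.003], [0.708, 0.23, 0.07], [0.715, 0.251, 0.106]] [103.  59. 121.]
 tr candle_end_mid 0.72 [202. 371.] 645 [[0.448, 0.325, 0.001], [0.561, 0.342, 0.065], [0.568, 0.404, 0.106]] [102.  59. 121.]
 tr candle_end_mid 0.6 [217. 344.] 348 [[0.594, 0.239, 0.061], [0.626, 0.257, 0.092], [0.635, 0.276, 0.107]] [168. 133.  70.]
 tr new_candle_mid 0.77 [222. 283.] 860 [[0.613, 0.091, 0.004], [0.632, 0.109, 0.087], [0.638, 0.13, 0.148]] [177. 142.  72.]
 tr flap 0.93 [174. 117.] 756 [[0.536, -0.311, 0.218], [0.582, -0.269, 0.22], [0.627, -0.226, 0.223]] [198. 194. 189.]
top cam at [0.39772056 0.03883775 0.94983612]
candle_end_mid 0.83 207 137 [0.528 0.336 0.091]
candle_end_mid 0.8 151 193 [0.68  0.221 0.104]
candle_end_mid 0.75 184 177 [0.596 0.249 0.092]
new_candle_mid 0.72 184 238 [0.601 0.098 0.137]
flap_mouth 0.78 204 413 [ 0.579 -0.272  0.22 ]
 tr candle_end_mid 0.93 [183. 174.] 404 [[0.592, 0.241, 0.012], [0.608, 0.256, 0.09], [0.63, 0.279, 0.107]] [102.  74.  38.]
 tr candle_end_mid 0.68 [153. 193.] 363 [[0.672, 0.215, 0.017], [0.686, 0.23, 0.09], [0.71, 0.252, 0.107]] [78. 53. 54.]
 tr candle_end_mid 0.63 [201. 136.] 442 [[0.526, 0.327, 0.007], [0.544, 0.339, 0.09], [0.566, 0.366, 0.107]] [66. 39. 54.]
 tr new_candle_mid 0.66 [181. 236.] 476 [[0.594, 0.093, -0.001], [0.605, 0.11, 0.137], [0.633, 0.133, 0.15]] [113.  82.  40.]
 tr flap 0.65 [202. 410.] 1689 [[0.535, -0.314, 0.216], [0.581, -0.268, 0.219], [0.628, -0.222, 0.222]] [146. 140. 136.]
0.7
```

View pics/scene0.png

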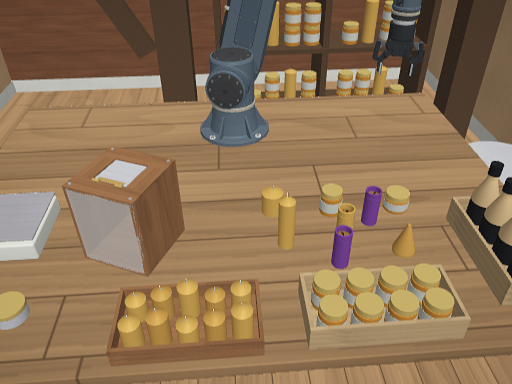

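View pics/top0.png

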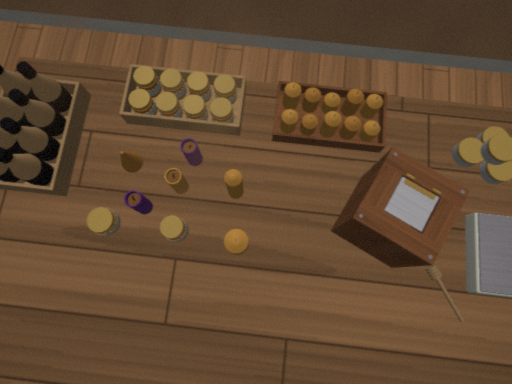

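Run:
```python
from h import *
for c in("scene","top"):
    w=np.load(c+"w.npy")
    for n,(x,y) in dict(end=(.613,.26),new=(.614,.111),p1=(.69,.235),p2=(.547,.347)).items():
        d=np.hypot(w[...,0]-x,w[...,1]-y)<.04
        q=w[d&(w[...,2]>(.1 if n!='new' else .05))&(w[...,2]<.2)]
        (cx,cy),r=cv2.minEnclosingCircle(q[:,:2].astype(np.float32)); print(c,n,len(q),round(cx,4),round(cy,4),round(r,4),q[:,2].max().round(3))
        s=w[d&(w[...,2]>.02)&(w[...,2]<.085)]
        if len(s)>10:
            from scipy.optimize import least_squares
            f=least_squares(lambda a:np.hypot(s[:,0]-a[0],s[:,1]-a[1])-.021,[x,y],loss='soft_l1',f_scale=.002); print('   cyl',f.x.round(4),len(s))
    q=w[(w[...,2]>.1)]; 
    b=w[(w[...,2]>.212)&(w[...,2]<.24)&(w[...,1]<-.1)]
    print('box',np.percentile(b,[.5,50,99.5],axis=0).round(3).tolist(), cv2.minAreaRect(b[:,:2].astype(np.float32)))
```

```text
scene end 100 0.615 0.2569 0.0245 0.109
   cyl [0.6116 0.2594] 122
scene new 632 0.6183 0.1102 0.0219 0.164
   cyl [0.615  0.1113] 325
scene p1 112 0.6926 0.2336 0.023 0.108
   cyl [0.6924 0.234 ] 355
scene p2 86 0.5468 0.3472 0.023 0.109
   cyl [0.5453 0.3462] 322
box [[-0.703, -0.525, 0.213], [0.584, -0.269, 0.221], [0.696, -0.157, 0.238]] ((-0.023448705673217773, -0.34558436274528503), (1.4521669149398804, 0.370224267244339), 1.1317696571350098)
top end 95 0.6117 0.2608 0.0209 0.108
   cyl [0.6126 0.2616] 125
top new 380 0.6152 0.1133 0.0214 0.165
   cyl [0.6161 0.1132] 90
top p1 96 0.6925 0.2356 0.0215 0.109
   cyl [0.6935 0.2358] 129
top p2 104 0.5458 0.3468 0.021 0.109
   cyl [0.546 0.348] 147
box [[0.469, -0.376, 0.213], [0.576, -0.268, 0.22], [0.688, -0.157, 0.225]] ((0.5802469849586487, -0.26770108938217163), (0.1810683012008667, 0.18219082057476044), 64.37972259521484)
```

The scene view shows the yellow candle end at about (row 215, col 345) and purple look-alikes at (248,340) and (205,371). The tall candle is at (222,285) and the flap at (174,120), with its knuckles at the front-left (112,181). In the top view the hollow is at (177,173) and the knuckles at (185,422), so the mouth's +x yaw is about -26°, which matches the box rectangle. One purple candle measures 85 mm from the target, nearer than the 115 mm stated. I'll set the jaws across that direction, which also suits the mouth's y axis.

```bash
cat >> h.py <<'E'
from scipy.spatial.transform import Rotation as Ro
def down(deg):
    y=np.array([np.cos(np.radians(deg)),np.sin(np.radians(deg)),0]); z=np.array([0,0,-1.]); x=np.cross(y,z)
    return Ro.from_matrix(np.stack([x,y,z],1)).as_quat()
C=np.array([.612,.2605]); M=np.array([.5795,-.268]);
E
python3 - <<'E'
from h import *
for d in (64.4,-115.6):
    for p in ([*C,.25],[*C,.063],[*C,.38],[*M,.38],[*M,.221]):
        q=ctrl.inverse_kinematics(p,down(d)); print(d,p,None if q is None else np.round(q,2))
E
```

```text
64.4 [np.float64(0.612), np.float64(0.2605), 0.25] [0.4  0.49 0.5  1.58 0.   0.85]
64.4 [np.float64(0.612), np.float64(0.2605), 0.063] [0.4  0.54 0.11 1.14 0.   0.85]
64.4 [np.float64(0.612), np.float64(0.2605), 0.38] [0.4  0.58 1.   1.99 0.   0.85]
64.4 [np.float64(0.5795), np.float64(-0.268), 0.38] [-0.43  0.5   0.86  1.93  0.    0.01]
64.4 [np.float64(0.5795), np.float64(-0.268), 0.221] [-0.43  0.44  0.34  1.47  0.    0.01]
-115.6 [np.float64(0.612), np.float64(0.2605), 0.25] [ 0.4   0.49  0.5   1.58  0.   -2.29]
-115.6 [np.float64(0.612), np.float64(0.2605), 0.063] [ 0.4   0.54  0.11  1.14  0.   -2.29]
-115.6 [np.float64(0.612), np.float64(0.2605), 0.38] [ 0.4   0.58  1.    1.99  0.   -2.29]
-115.6 [np.float64(0.5795), np.float64(-0.268), 0.38] [-0.43  0.5   0.86  1.93  0.   -3.13]
-115.6 [np.float64(0.5795), np.float64(-0.268), 0.221] [-0.43  0.44  0.34  1.47  0.   -3.13]
```

Run:
```python
from h import *
ctrl.goto([*C,.25],down(64.4))
tp=np.array(ctrl.get_tool_pos()); R=Ro.from_quat(ctrl.get_eef_rot()).as_matrix()
print(ctrl.get_t(),tp.round(4))
p=cams.capture("wrist"); save(p,"w1.png")
z=p["z_map"].astype(float); v,u=np.mgrid[:384,:512]
c=np.stack([(u-p["cx"])/p["fx"]*z,(v-p["cy"])/p["fy"]*z,z],-1); A=np.array(p["tool_from_camera"])
w=(c@A[:3,:3].T+A[:3,3])@R.T+tp; w[z==0]=np.nan
d=(np.hypot(w[...,0]-C[0],w[...,1]-C[1])<.035)&(w[...,2]>.098)&(w[...,2]<.107)
(a,b),r=cv2.minEnclosingCircle(w[d][:,:2].astype(np.float32)); print(d.sum(),a,b,r)
```

```text
2.6667 [0.6113 0.2615 0.2501]
412 0.611881673336029 0.25911369919776917 0.021028250455856323
```

View pics/w1.png

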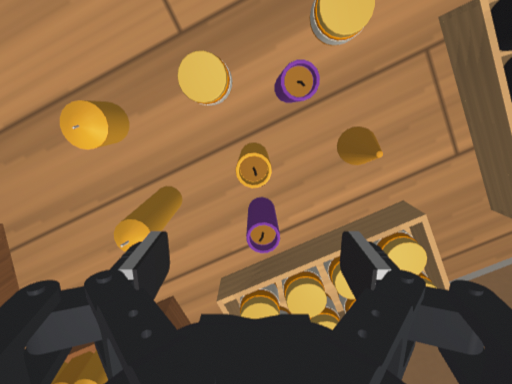

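The wrist view shows the yellow hollow-topped end centred at (170,254), with the purple one at (235,263) on the axis across the jaws and the finger lanes clear. The wrist depth agrees with the earlier fit to within 1.5 mm. Next I descend and grip.

Run:
```python
from h import *
G=np.array([.612,.260])
print(ctrl.move_linear([*G,.12],down(64.4)), ctrl.move_linear([*G,.063],velocity=.1,guard=8), ctrl.get_tool_pos())
ctrl.clamp(40); print(ctrl.get_gripper_width(),ctrl.get_ft_force(),ctrl.get_t())
ctrl.move_linear([*G,.10],velocity=.08)
print(ctrl.get_gripper_width(),ctrl.get_ft_force())
ctrl.move_linear([*G,.36],velocity=.2)
print(ctrl.get_gripper_width(),ctrl.get_ft_force(),ctrl.get_t(),ctrl.get_tool_pos())
p=cams.capture("wrist"); save(p,"w2.png")
p=cams.capture("scene"); save(p,"s2.png"); np.save("s2.npy",cloud(p))
```

```text
False False [0.61242315 0.26017066 0.06365758]
0.4626058154017603 [-0.9279172  -1.4065      5.39728226] 4.9417
0.46559005234395323 [-0.68565262 -0.20180197 -1.38487632]
0.4600858018345397 [ 0.04936438  0.4318315  -2.34613753] 7.0083 [0.61184017 0.25994493 0.3593628 ]
```

View pics/s2.png

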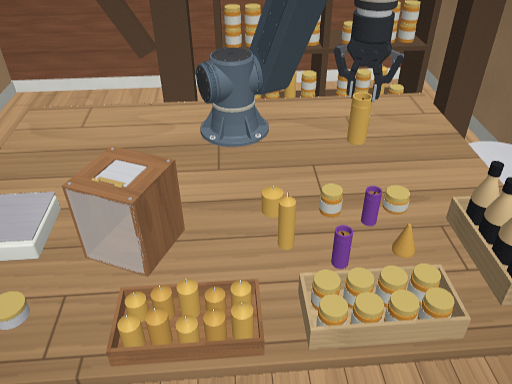

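View pics/w2.png

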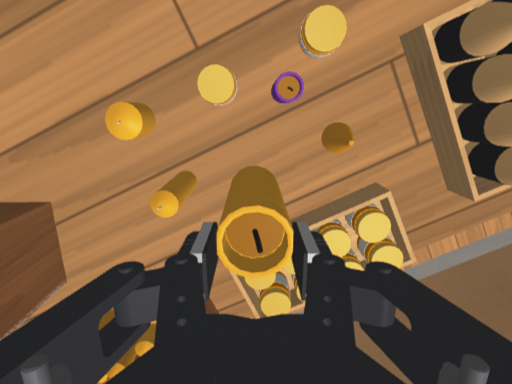

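The end is held upright, at (120,358) in the scene view and with its rim at (240,256) in the wrist view. Nothing else has moved. Next I measure how it sits in the hand and carry it over.

Run:
```python
from h import *
from scipy.optimize import least_squares
w=np.load("s2.npy"); tp=np.array(ctrl.get_tool_pos())
d=(np.hypot(w[...,0]-tp[0],w[...,1]-tp[1])<.05)&(w[...,2]>.25)
q=w[d]; s=q[q[:,2]<.36]
print(len(s), np.percentile(s[:,2],[0,1,5]))
for lo,hi in((.29,.32),(.32,.355),(.29,.355)):
    k=s[(s[:,2]>lo)&(s[:,2]<hi)]
    print(len(k),least_squares(lambda a:np.hypot(k[:,0]-a[0],k[:,1]-a[1])-.021,tp[:2],loss='soft_l1',f_scale=.002).x, tp[:2])
ctrl.goto([*M,.36],down(64.4))
print(ctrl.get_t(),ctrl.get_tool_pos(),ctrl.get_gripper_width())
for c in("top","scene"):
    p=cams.capture(c); save(p,c+"3.png")
```

```text
508 [0.29602492 0.29793992 0.30093876]
182 [0.61128435 0.25956442] [0.61174214 0.25988699]
282 [0.61155487 0.25989761] [0.61174214 0.25988699]
464 [0.61144897 0.25976392] [0.61174214 0.25988699]
9.025 [ 0.57996314 -0.26703806  0.36001875] 0.4590336679366656
```

View pics/scene3.png

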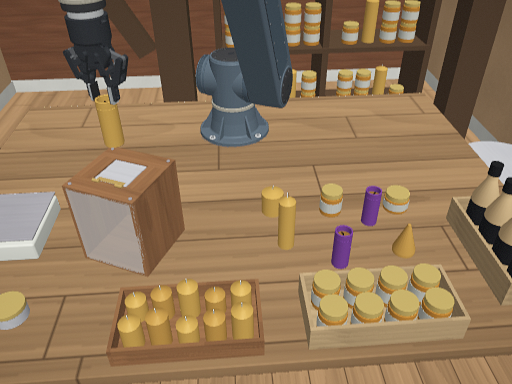

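View pics/top3.png

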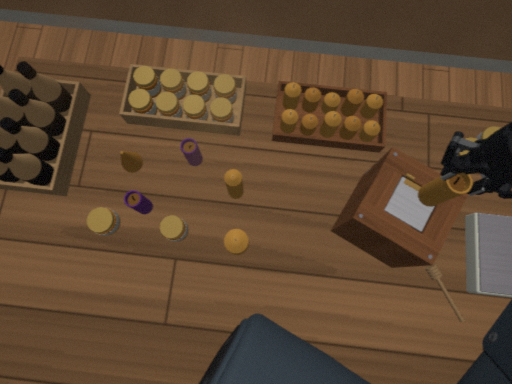

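The candle end is centred within 0.5 mm and upright, and its foot is 63 mm below the TCP. It now hangs above the flap, at (120,110) in the scene view. I push it down to TCP 0.222, which puts the foot 61 mm in with the fingertips still above the box.

Run:
```python
from h import *
ctrl.move_linear([*M,.295],down(64.4),velocity=.12)
f0=np.array(ctrl.get_ft_force())
print(ctrl.move_linear([*M,.222],velocity=.06,guard=12))
print(ctrl.get_t(),ctrl.get_tool_pos(),ctrl.get_gripper_width(),np.array(ctrl.get_ft_force())-f0)
for c in("scene","wrist"):
    p=cams.capture(c); save(p,c+"4.png")
```

```text
False
11.1833 [ 0.57959876 -0.26805302  0.22231967] 0.4649265953042348 [ 0.6340375  1.4530495 -1.2247446]
```

View pics/scene4.png

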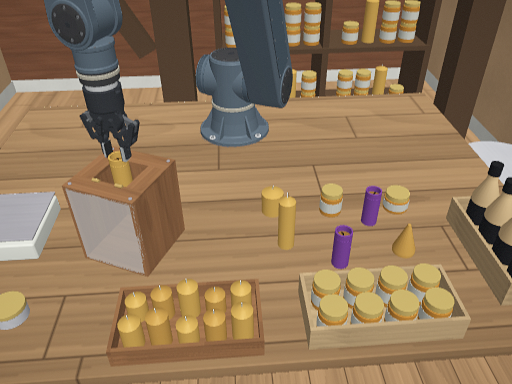

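View pics/wrist4.png

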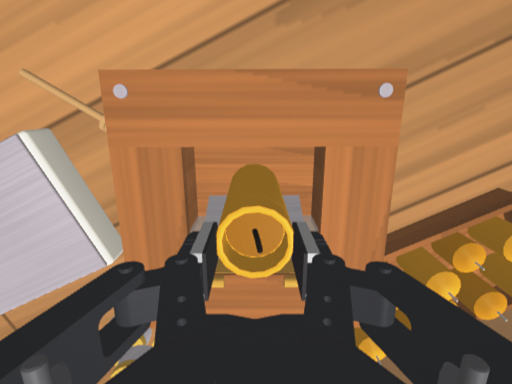

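The end sits in the opening with the flap swung in. The rim is still at (240,256) in the wrist view, so it hasn't slipped. I release it now.

Run:
```python
from h import *
ctrl.gripper_open(); print(ctrl.get_gripper_width(),ctrl.get_ft_force())
ctrl.pause(0.5)
p=cams.capture("wrist"); save(p,"wrist5.png")
ctrl.move_linear([*M,.36],velocity=.15); ctrl.pause(.3)
print(ctrl.get_t(),ctrl.get_ft_force())
p=cams.capture("scene"); save(p,"scene5.png"); w=cloud(p)
for th in("flap","candle_end_mid","new_candle_mid"):
    for r in cams.trace(th,p):
        q=w[r["mask"]]; q=q[~np.isnan(q[:,0])]; print(th,r["conf"],np.round(r["position"]),np.percentile(q,[2,50,98],axis=0).round(3).tolist())
```

```text
1.0026332118963786 [-0.19927309 -0.78640102 -0.0322867 ]
13.7167 [ 0.10831409 -0.04558948 -0.3598105 ]
flap 0.7 [174. 116.] [[0.537, -0.311, 0.218], [0.582, -0.268, 0.22], [0.626, -0.223, 0.223]]
candle_end_mid 0.97 [204. 371.] [[0.529, 0.325, 0.006], [0.561, 0.341, 0.068], [0.569, 0.363, 0.106]]
candle_end_mid 0.78 [246. 341.] [[0.676, 0.213, 0.008], [0.709, 0.229, 0.07], [0.715, 0.25, 0.106]]
new_candle_mid 0.87 [222. 285.] [[0.614, 0.091, 0.006], [0.632, 0.108, 0.086], [0.638, 0.129, 0.148]]
```

View pics/scene5.png

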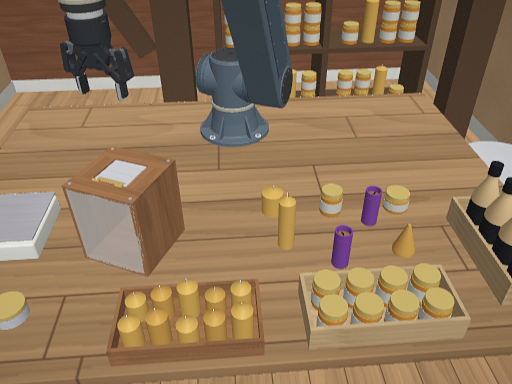

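View pics/wrist5.png

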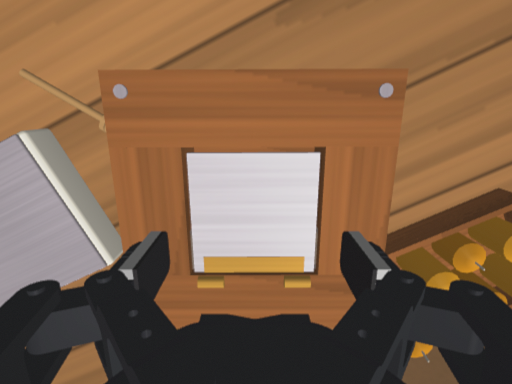

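The flap is shut and level at z = 0.22, the end is nowhere outside the box, and the tall candle is unmoved at (222,285).

Run:
```python
from h import *
ctrl.sign_off()
```

```text
the job is handed in; nothing more can be done
```

I put the yellow candle end into the wax box and handed the job in at about 14 s of the 38 s allowed. I kept hold of it while pushing it foot first through the flap, about 61 mm below the box top. I then let go with the fingertips still above the box.

**Last checks:**
- **Flap:** it closed behind the candle end and reads level at 0.22 m.
- **Candle end:** it no longer shows anywhere outside the box. I could not see it through the pane, which looks opaque in the pictures, so that it lies inside is inferred.
- **New tall candle:** it still stands within 1 mm of where it was, and both purple look-alikes are still standing in place.
- **Forces:** no reading I took showed more than about 6 N at the wrist.

**Disagreement:** one purple candle stood about 85 mm from the candle end, and the other about 109 mm, where the task said at least 115 mm. I turned the jaws across the nearer one, and neither was disturbed.

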